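Dock the ant nest on its arena

TASK

Push the clear nest block along the board, up the shallow ramp and over the lip so that it drops into the cradle, and press it against the sprung rubber seal of the port with about 10 N: firmly enough to seat the seal, never so hard that the acrylic could crack. Slide the block, do not lift it. When it is seated, slide the gate knob on top of the port block fully open, leave the nest resting against the seal, and leave the vials, stones and tweezers where they are.

Things in the scene. Friction and masses are not known exactly. Their poses are not given: they have to be found in the camera images.
- board: fixed docking board on the table; x axis = push direction towards the port, y across, z up; origin at table height. In its frame, mm: plywood base x -200 to 245, y -75 to 75, top z 6 (apron, where the nest starts). Clear guide rails, top z 30, inner faces y +-53, x -30 to 245, flaring to about y +-66 at x -100. Behind the port, x 250 to 400, the clear arena box, 170 wide, 66 high.
- lip (a point): middle of the lip's flat top, at board x 55, y 0, z 19 mm. The grey ramp, 112 wide, rises from board x -20, z 6 to x 50, z 19; the lip is flat at z 19 from x 50 to 60; then a 5 mm step down to the cradle floor, z 14, from x 60 on.
- nest: clear acrylic block, cork core with dark chambers, 100 x 100 x 46 mm high, 0.36 to 0.6 kg, too wide to grip; origin at the centre of its underside; x axis towards the port (side with a dark round hole), z up. Starts on the apron about lined up with the board, within 8 mm and 0.06 rad. Sliding it on the flat takes about 1.7 to 4.2 N; it slides freely on its base.
- port: black block fixed at the end of the cradle, 30 (x) x 112 (y) x 54 mm high, origin at the centre of its underside, at board x 225, y 0, z 6 mm; axes as the board's. It carries the sleeve with the rubber seal towards the nest (-x), and the gate on top.
- port_mid (a point): point on the seal's axis inside the port block, 31 mm above its underside. The seal is a black rubber disc 38 mm across; its free face lies anywhere from 49 to 31 mm in front (-x) of here: set by hand, not measured, find it by feel. It gives 1 mm per 3 N, travel 9 mm. Over 5 N for 0.3 s seats it, over 16 N cracks the acrylic. Let go, the nest backs off a little, held against it by friction.
- gate (a joint): opening of the gate on top of the port block, m: 0 shut, 0.040 fully open; the knob slides along the port's +y. It must be over 0.034 open at the end; stays where it is left, slides with about 1.5 N.
- gate_top (a point): top centre of the black gate knob: 28 (port x) x 20 (port y) x 40 mm high, on an aluminium track 14 mm high (40 x 90 mm) on top of the port block; this point lies 115 mm above the table
- vial0: a loose capped clear vial standing beside the board, 19 mm across, 62 mm high, origin under its centre (bystander)
- vial1: another such vial (bystander)
- vial2: another such vial (bystander)
- stone0: a loose round pebble, 56 mm across, 31 mm high, origin under its centre (bystander)
- stone1: a smaller pebble, 44 mm across, 25 mm high, origin under its centre (bystander)
- tweezers: steel tweezers lying flat, 120 mm long, 24 mm wide, 8 mm high, origin at the middle on the table, x axis along their length (bystander)
Not all that is in view belongs to the job. There is more than one size of the nest; the one meant has the size given above.

How it is judged (in metres and radians):
On the way, in this order (a step that is already met when the one before it is completed fails the run):
1. the nest lies level in the cradle and presses the seal with more than 5 N for 0.3 s (x of nest in the frame of board above 0.115 m and z of nest in the frame of board below 0.017 m and angle between nest's own z axis and vertical below 0.035 rad and contact force between nest and port above 5 N), for 0.3 s.
2. then the gate is slid open past 34 mm (value of joint gate above 0.034 m), for 0.2 s.
At the end, for the whole second after the job is handed in: the nest lies level (within 2 degrees) in the cradle, its middle more than 115 mm along the board, at rest and still touching the seal; the gate is open past 34 mm of its 40 mm; the robot touches nothing (x of nest in the frame of board above 0.115 m and z of nest in the frame of board below 0.017 m and angle between nest's own z axis and vertical below 0.035 rad and contact force between nest and port above 0.2 N and linear speed of nest below 0.01 m/s and value of joint gate above 0.034 m).
It fails at once if the seal is pressed with more than 16 N (contact force between nest and port above 16 N).
It fails at once if the nest is lifted off the board (middle of its underside over 32 mm above the table) (height (world z) of nest above 0.032 m).
It fails at once if a vial, stone or the tweezers is moved by more than 20 mm or a vial is knocked over (distance of any of vial0, vial1, vial2, stone0, stone1, tweezers from where it was at the start of the episode above 0.02 m or angle between any of vial0, vial1, vial2's own z axis and vertical above 0.5 rad).
It also fails if it takes over 67 s, if anything falls off the work surface, if the arm or the gripper's body presses on something with over 40 N, if the wrist force passes 120 N, or if a joint passes its speed limit or range.

ROBOT

A 7-joint arm with a two-finger parallel gripper is mounted at the origin on the work surface. World frame = base frame: x ahead of the robot, y to its left, z up, the work surface at z = 0. Lengths are in mm, angles in rad, forces in N, time in s.
With the tool pointing down it reaches from about 425 to 875 mm from the base axis. Payload 9.9 kg.
Tool frame: the origin (TCP) lies midway between the tips of the shut fingers; the grasp point (between the pads) lies 19 mm behind it (grip_point_offset is the distance from the TCP to the grasp point, in mm); x points along the fingers, z is the direction in which the jaws open and shut, and the axes are right-handed (so a half turn about x gives the same grasp; the last joint's range is limited). The gripper opens to 85 mm and grips with 20 to 120 N. Pads are 22 mm wide; open, the fingers measure 114 mm over their backs; the gripper's body (76 mm by 85 mm) begins 54 mm behind the grasp point. The pads swing forward as they close: fully open they stand 13 mm farther back than shut.
Start: joints at [-1.249, 0.576, 0.025, 1.437, -0.015, 1.129, -0.057], TCP at [266.452, 620.187, 231.289] pointing down, gripper open.
Joint ranges: [-2.76, 2.76], [-0.34, 2.15], [-1.52, 1.57], [0.19, 2.46], [-1.09, 4.23], [0.17, 1.99], [-2.82, 2.82]. Speed limits (rad/s): [2.22, 2.22, 3.01, 3.01, 3.14, 3.14, 3.14].

INTERFACE

Orientations are given as a unit quaternion [w, x, y, z].
In Python, from workcell import reach, line_to, move_j, open_jaws, grasp, hold, inverse_kinematics, get_obs, camera, camera_info, MotionError, job_done, grip_point_offset gives the robot as it stands. Calls block until the motion is done:
- reach(position, orientation): joint-space move of the TCP to a pose.
- line_to(position, rot=None, vel=150, threshold=None): straight line of the TCP; rot=None keeps the orientation; vel is the mean speed in mm/s. With threshold (N) it stops when the force on the tool has changed by that much, and returns True; else False.
- move_j(angles): joint-space move.
- open_jaws() and grasp(): open the fingers fully, or close them until they stop; the grip force is fixed at half the most.
- hold(seconds).
- inverse_kinematics(position, orientation): joint angles nearest the present ones, or None.
- get_obs(): the state.
- camera(name): name is "scene" or "top" or "wrist"; returns the picture (384x512x3 uint8, red, green, blue); there is no depth.
- camera_info(name): a dict with "mtx" (3x3 intrinsics, pixels), "D" ([k1, k2, p1, p2, k3] as OpenCV has them; the pictures are not rectified), "world_to_cam" (4x4, takes a point from world to camera coordinates). Camera axes: x right, y up, looking along -z (the intrinsics and any distortion apply to the point x, -y, -z); pixel columns grow to the right and rows downward; lengths in mm; the calibration is good to about 2 mm. A picture is of the moment at which its call begins: read the wrist's pose just before it. camera_info takes no time and is no camera call; for the wrist camera it gives the pose at the moment of the call.
A pose or a line that the arm cannot do raises MotionError and nothing moves.
- job_done(): hands the job in, once; it reports no verdict.
The state is a dict: "t": time; "joint_pos": joint angles; "joint_vel": joint speeds; "effort": joint torques, N m; "ee_pos": TCP position; "orientation": TCP orientation; "contact_force": force on the tool from outside, world axes, zero at the start; "ft_torque": the same for the moment, N m; "opening": finger opening in mm.
Only numpy, scipy, OpenCV 4.12 (cv2) and the standard library are available. Lean on these libraries where they do the work, as an engineer would, in place of code of your own. Each camera call takes 0.05 s, during which the arm holds its last target.

## Working session

There is one attempt and no reset: what is moved stays moved. The work goes in short steps, each a Python script; the robot and the scene stay as the last script left them, time stands still between calls to the robot, and variables do not carry over. Pictures are saved under pics/ and viewed, and the job is handed in when it is done.

```bash
ls; mkdir -p pics; python3 - <<'E'
from workcell import *
import cv2
o=get_obs();print(o)
print(grip_point_offset)
for n in("scene","top","wrist"):
    i=camera_info(n);print(n,i)
    cv2.imwrite(f"pics/{n}0.png",camera(n)[:,:,::-1])
E
```

```text
pics
{'t': 0.0, 'joint_pos': array([-1.24880064,  0.57652711,  0.02483635,  1.43793535, -0.01497153,
        1.12898867, -0.0565097 ]), 'joint_vel': array([-0.00067599,  0.00018523, -0.00156828, -0.00054052,  0.00080001,
       -0.00186108,  0.00075383]), 'effort': array([ 2.41635780e-05, -7.65767670e+01,  2.25035258e+00, -2.85956311e+01,
        1.52429589e-02,  1.31556144e-02,  1.60168395e-05]), 'ee_pos': array([266.27321479, 619.75652074, 230.43619973]), 'orientation': array([ 0.59001716, -0.38935868,  0.59096113,  0.38864444]), 'contact_force': array([-0.51778345,  0.13848816, -0.42410089]), 'ft_torque': array([0.06101685, 0.01747581, 0.04654409]), 'opening': 85.24672717810721}
18.700000000000003
scene {'mtx': array([[379.74722283,   0.        , 257.88197837],
       [  0.        , 379.74722283, 193.9638178 ],
       [  0.        ,   0.        ,   1.        ]]), 'D': array([0.02013284, 0.        , 0.        , 0.        , 0.        ]), 'world_to_cam': array([[ 8.89054702e-01,  4.57774743e-01,  4.90108148e-03,
        -3.86295897e+02],
       [-2.42175496e-01,  4.61195502e-01,  8.5
[... 715 characters left out ...]
4e+03],
       [ 0.00000000e+00,  0.00000000e+00,  0.00000000e+00,
         1.00000000e+00]])}
wrist {'mtx': array([[303.52656299,   0.        , 253.12632831],
       [  0.        , 303.52656299, 192.33040103],
       [  0.        ,   0.        ,   1.        ]]), 'D': array([-0.02901176,  0.        ,  0.        ,  0.        ,  0.        ]), 'world_to_cam': array([[ 3.95125359e-01,  9.18623686e-01, -2.54440080e-03,
        -6.73744293e+02],
       [-8.84817794e-01,  3.79837073e-01, -2.69854163e-01,
         3.45540164e+01],
       [-2.46927968e-01,  1.08877554e-01,  9.62897843e-01,
        -3.79561384e+02],
       [ 0.00000000e+00,  0.00000000e+00,  0.00000000e+00,
         1.00000000e+00]])}
```

View pics/top0.png

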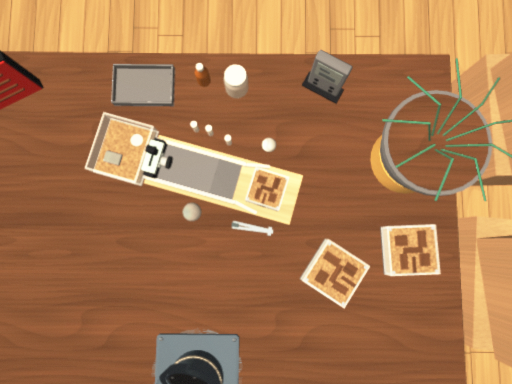

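View pics/scene0.png

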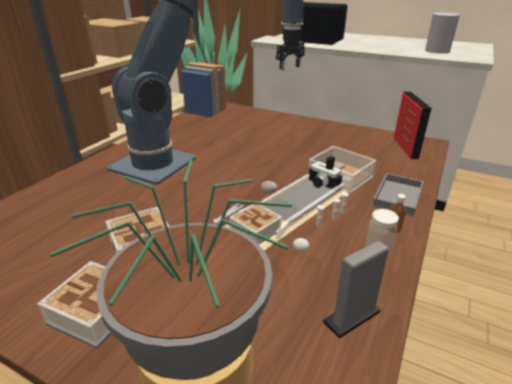

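View pics/wrist0.png

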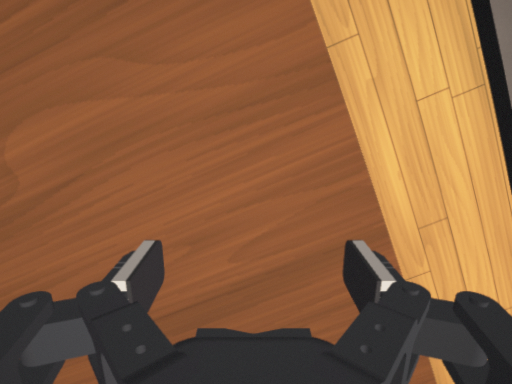

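```bash
python3 - <<'E'
import cv2
a=cv2.imread("pics/top0.png")[100:240,75:315]
cv2.imwrite("pics/top0c.png",cv2.resize(a,(792,462),interpolation=cv2.INTER_CUBIC))
E
```

```text
(no output)
```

View pics/top0c.png

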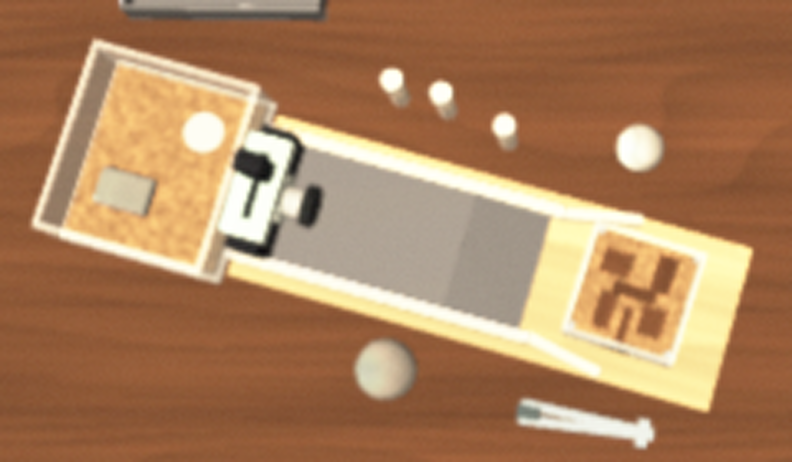

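```bash
cat > h.py <<'E'
import numpy as np, cv2
from scipy.optimize import least_squares
from scipy.spatial.transform import Rotation as R
def proj(info,P):
    M=info["world_to_cam"]; C=(M[:3,:3]@np.asarray(P,float).T).T+M[:3,3]
    C=C*np.array([1,-1,-1])
    return cv2.projectPoints(C.reshape(-1,1,3),np.zeros(3),np.zeros(3),info["mtx"],info["D"])[0].reshape(-1,2)
def place(p,L):
    x,y,a=p; L=np.asarray(L,float); c,s=np.cos(a),np.sin(a)
    return np.c_[x+c*L[:,0]-s*L[:,1], y+s*L[:,0]+c*L[:,1], L[:,2]]
def fit(info,L,uv,p0):
    r=least_squares(lambda p:(proj(info,place(p,L))-uv).ravel(),p0,x_scale=[100,100,.3],loss="soft_l1")
    return r.x,(proj(info,place(r.x,L))-uv)
E
python3 - <<'E'
from h import *; from workcell import *
np.set_printoptions(precision=3,suppress=True)
i=camera_info("top")
f=lambda q:np.array(q,float)/3.3+[75,100]-0.35
L=[[-200,-75,6],[-200,75,6],[245,-75,6],[245,75,6],[400,-85,66],[400,85,66],[250,85,66],[-20,-53,6],[-20,53,6]]
uv=f([(752,248),(708,412),(276,115),(228,268),(95,40),(35,228),(213,283),(550,213),(522,327)])
p,r=fit(i,L,uv,[600,100,1.4]);print("board",p,"\n",r)
N=[[50,-50,52],[-50,-50,52],[-50,50,52],[50,50,52]]
q,r=fit(i,N,f([(597,222),(705,255),(672,362),(565,330)]),[600,-50,1.4]);print("nest",q,"\n",r)
c,s=np.cos(p[2]),np.sin(p[2]);d=q[:2]-p[:2]
print("nest in board",c*d[0]+s*d[1],-s*d[0]+c*d[1],q[2]-p[2])
a=cv2.imread("pics/top0.png")
im=cv2.imread("pics/scene0.png")
def draw(im,info,k):
    im=cv2.resize(im,None,fx=k,fy=k,interpolation=cv2.INTER_CUBIC)
    def seg(L,col):
        P=proj(info,place(p,L))*k+k/2-.5
        cv2.polylines(im,[np.int32(P*16)],True,col,1,cv2.LINE_AA,4)
    seg([[-200,-75,6],[-200,75,6],[245,75,6],[245,-75,6]],(255,0,0))
    seg([[400,-85,66],[400,85,66],[250,85,66],[250,-85,66]],(0,255,0))
    seg([[210,-56,60],[240,-56,60],[240,56,60],[210,56,60]],(0,0,255))
    P=proj(info,place(q,N))*k+k/2-.5;cv2.polylines(im,[np.int32(P*16)],True,(255,0,255),1,cv2.LINE_AA,4)
    for y in(-20,): seg([[211,y-10,115],[239,y-10,115],[239,y+10,115],[211,y+10,115]],(0,255,255))
    return im
cv2.imwrite("pics/ov_t.png",draw(a,i,4)[400:960,320:1120])
cv2.imwrite("pics/ov_s.png",draw(im,camera_info("scene"),4)[560:1080,840:1560])
E
```

```text
board [554.474 -88.594   1.304] 
 [[ 0.369 -0.382]
 [ 0.474 -1.098]
 [ 0.737  0.198]
 [ 0.24   1.722]
 [-0.223 -0.005]
 [-0.837 -0.398]
 [-3.69  -2.779]
 [ 0.98   1.103]
 [-0.401  0.83 ]]
nest [ 526.952 -193.978    1.28 ] 
 [[-0.297 -0.512]
 [ 0.603 -0.358]
 [ 0.52   0.803]
 [-0.966  0.141]]
nest in board -108.9111821738151 -1.1916452925923977 -0.02401607755395152
```

View pics/ov_t.png

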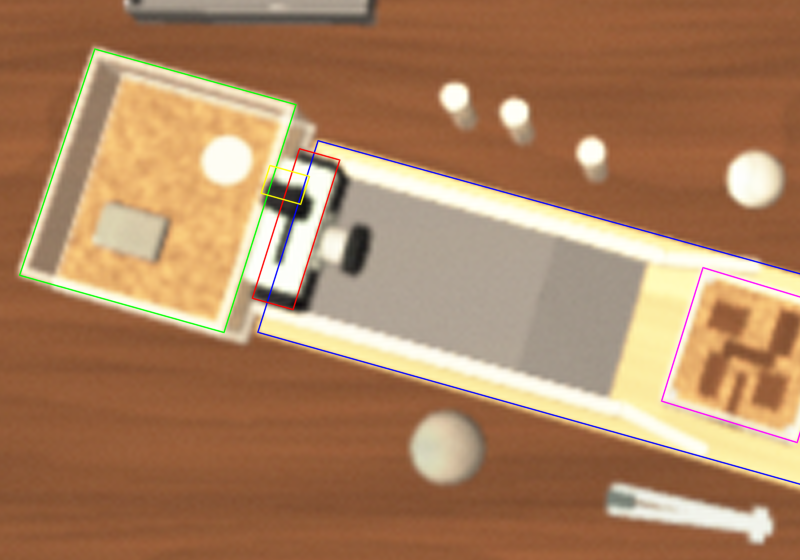

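View pics/ov_s.png

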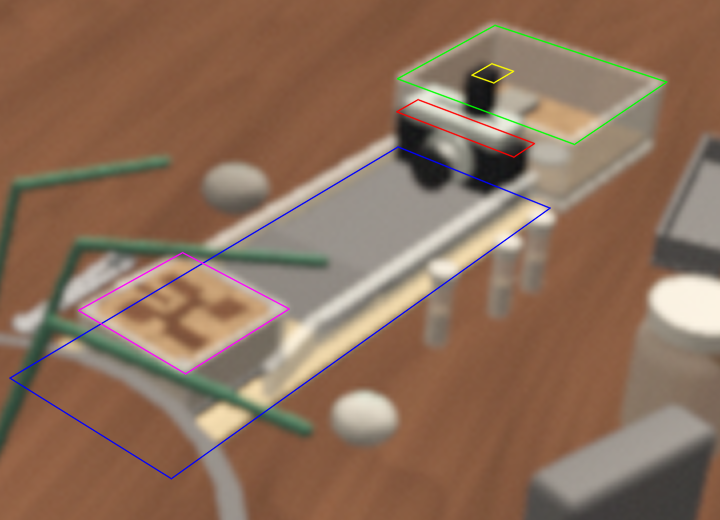

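```bash
cat >> h.py <<'E'
def ori(a,sgn):
    # tool x down, tool z = sgn*board y
    z=sgn*np.array([-np.sin(a),np.cos(a),0]); x=np.array([0,0,-1.]); y=np.cross(z,x)
    q=R.from_matrix(np.c_[x,y,z]).as_quat(); return [q[3],q[0],q[1],q[2]]
def b2w(p,b): return list(place(p,[b])[0])
E
python3 - <<'E'
from h import *; from workcell import *
np.set_printoptions(precision=3,suppress=True)
p=[554.474,-88.594,1.304]
o=get_obs();q=o["orientation"];print(R.from_quat([q[1],q[2],q[3],q[0]]).as_matrix())
M=camera_info("wrist")["world_to_cam"];print("cam pos",-M[:3,:3].T@M[:3,3])
for s in(1,-1):
  for b in([-190,0,30],[-110,0,30],[0,0,250],[90,0,30],[150,0,250],[225,-45,95],[225,20,95],[225,0,200]):
    print(s,b,inverse_kinematics(b2w(p,b),ori(p[2],s)))
E
```

```text
[[-0.    -0.919  0.395]
 [-0.001  0.395  0.919]
 [-1.    -0.    -0.001]]
cam pos [203.079 647.151 373.2  ]
1 [-190, 0, 30] [-0.103  0.893  0.907  1.936 -0.977  0.833 -2.052]
1 [-110, 0, 30] [ 0.475  0.675 -0.314  1.944  0.362  0.577  2.794]
1 [0, 0, 250] [ 0.831  0.656 -1.291  1.69   0.653  1.306  2.285]
1 [90, 0, 30] [ 0.139  0.695 -0.339  1.896  0.379  0.614  2.435]
1 [150, 0, 250] [-0.022  0.447 -0.23   1.621  0.112  1.087  2.593]
1 [225, -45, 95] [-0.035  0.711 -0.362  1.603  0.304  0.884  2.364]
1 [225, 20, 95] [-0.075  0.639 -0.356  1.766  0.297  0.79   2.298]
1 [225, 0, 200] [-0.083  0.542 -0.319  1.607  0.19   1.023  2.417]
-1 [-190, 0, 30] [ 0.179  0.714  0.372  1.927 -0.448  0.582  0.58 ]
-1 [-110, 0, 30] [ 0.078  0.69   0.301  1.958 -0.372  0.546  0.369]
-1 [0, 0, 250] [-0.327  0.447  0.609  1.729 -0.288  1.055  0.112]
-1 [90, 0, 30] [-0.299  0.716  0.353  1.912 -0.422  0.586  0.063]
-1 [150, 0, 250] [-0.519  0.492  0.55   1.639 -0.282  1.09  -0.158]
-1 [225, -45, 95] [-0.482  0.735  0.414  1.622 -0.363  0.862 -0.192]
-1 [225, 20, 95] [-0.543  0.661  0.399  1.784 -0.35   0.767 -0.232]
-1 [225, 0, 200] [-0.573  0.575  0.483  1.626 -0.302  1.015 -0.262]
```

```bash
python3 - <<'E'
from h import *; from workcell import *
np.set_printoptions(precision=3,suppress=True)
p=[554.474,-88.594,1.304]
for z in(300,250):
    try: reach(b2w(p,[130,0,z]),ori(p[2],-1));break
    except MotionError as e: print(z,e)
i=camera_info("wrist");im=camera("wrist")
np.save("w1.npy",i,allow_pickle=True)
cv2.imwrite("pics/w1.png",im[:,:,::-1]);cv2.imwrite("pics/w1b.png",cv2.resize(im[:,:,::-1],(800,600),interpolation=cv2.INTER_CUBIC))
print(get_obs()["t"])
E
```

```text
2.5833
```

View pics/w1b.png

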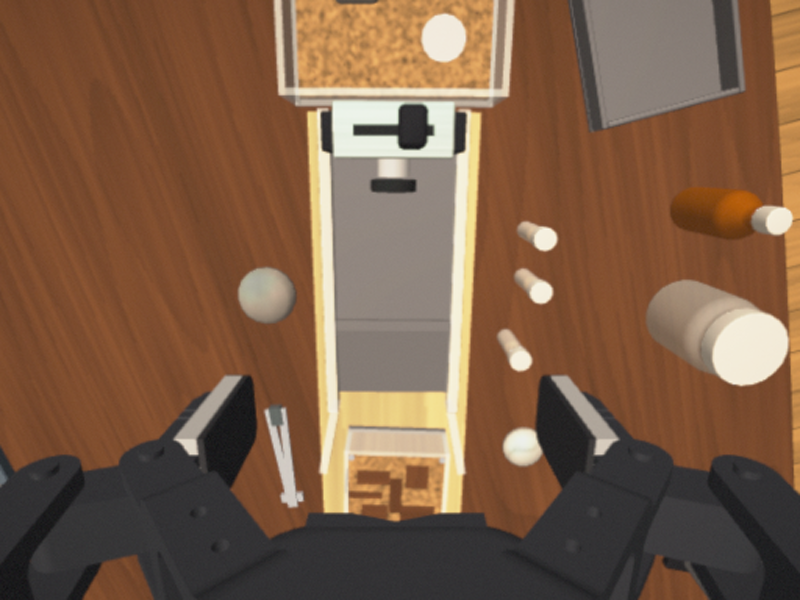

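```bash
python3 - <<'E'
import cv2
a=cv2.imread("pics/w1.png")
cv2.imwrite("pics/w1p.png",cv2.resize(a[55:130,190:320],None,fx=6,fy=6,interpolation=cv2.INTER_CUBIC))
cv2.imwrite("pics/w1r.png",cv2.resize(a[195:325,195:310],None,fx=4.5,fy=4.5,interpolation=cv2.INTER_CUBIC))
E
```

```text
(no output)
```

View pics/w1p.png

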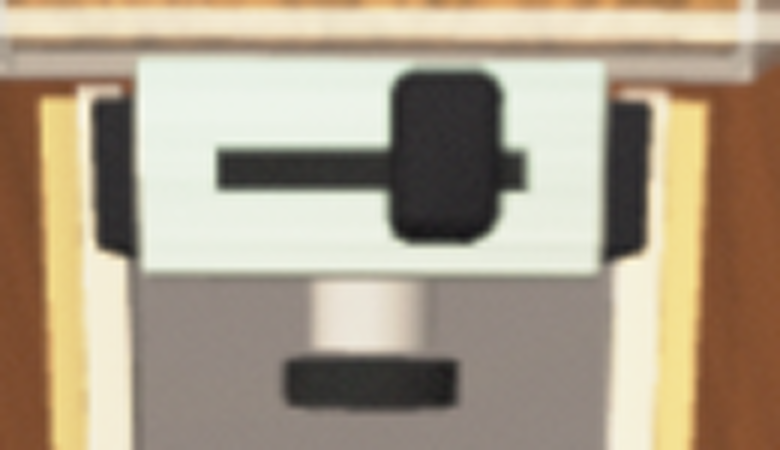

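View pics/w1r.png

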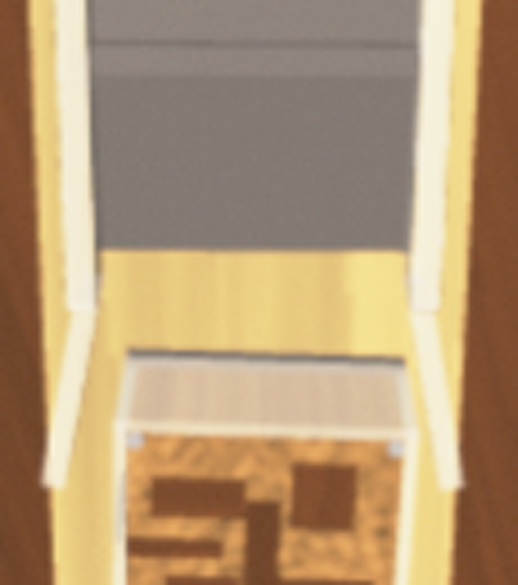

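```bash
python3 - <<'E'
from h import *
np.set_printoptions(precision=3,suppress=True)
i=np.load("w1.npy",allow_pickle=True).item()
P=lambda q:np.array(q,float)/6+[190,55]-.42
Q=lambda q:np.array(q,float)/4.5+[195,195]-.39
L=[[245,45,74],[245,-45,74],[205,-45,74],[205,45,74],[245,75,6],[245,-75,6],[-30,53,30],[-30,-53,30],[60,0,19],[50,0,19],[-20,0,6]]
uv=np.r_[P([(138,60),(606,60),(602,273),(143,273),(40,97),(709,100)]),Q([(95,312),(412,312),(253,43),(253,74),(253,249)])]
p,r=fit(i,L,uv,[554,-88,1.304]);print(p);print(r)
# nest front
f,r=fit(i,[[50,50,52],[50,-50,52],[50,50,6],[50,-50,6]],Q([(118,427),(414,433),(127,352),(405,358)]),[527,-190,1.3]);print("nest",f);print(r)
def rel(f):
    c,s=np.cos(p[2]),np.sin(p[2]);d=f[:2]-p[:2];return c*d[0]+s*d[1],-s*d[0]+c*d[1],f[2]-p[2]
print(rel(f))
# knob centre & seal face by single points
def bp(uvp,z):
    s=least_squares(lambda b:(proj(i,place(p,[[b[0],b[1],z]]))[0]-uvp),[200,0]);return s.x
for n,q,z in(("knobTL",(392,72),115),("knobTR",(500,72),115),("knobBR",(500,240),115),("knobBL",(392,240),115),("seal top front",(372,408),56-0),("seal back top",(372,358),56),("slotL",(217,170),74),("slotR",(526,170),74),("seal front mid",(372,408),37)):
    print(n,bp(P([q])[0],z))
E
```

```text
[550.933 -85.547   1.299]
[[-0.694 -0.775]
 [ 0.787 -0.235]
 [ 0.148  0.917]
 [-0.592  0.394]
 [ 0.082 -0.093]
 [-0.238  0.165]
 [ 0.099 -0.785]
 [-0.324 -0.325]
 [ 0.34   0.416]
 [ 0.307 -0.019]
 [ 0.154  0.273]]
nest [ 524.648 -194.2      1.283]
[[-0.998 -0.134]
 [ 1.031 -0.063]
 [ 0.01   0.152]
 [-0.022  0.117]]
(np.float64(-111.72192294506489), np.float64(-3.814377323144935), np.float64(-0.016502025772149764))
knobTL [237.336  -3.592]
knobTR [237.469 -21.732]
knobBR [210.413 -22.35 ]
knobBL [210.279  -3.811]
seal top front [179.175  -0.191]
seal back top [189.249  -0.137]
slotL [224.494  29.619]
slotR [224.875 -29.531]
seal front mid [178.26   -0.082]
```

```bash
cat >> h.py <<'E'
B=[550.933,-85.547,1.299]
bx=np.array([np.cos(B[2]),np.sin(B[2]),0]);by=np.array([-bx[1],bx[0],0])
def tilt(t):
    x=np.sin(t)*bx+np.array([0,0,-np.cos(t)]); z=-by; y=np.cross(z,x)
    q=R.from_matrix(np.c_[x,y,z]).as_quat(); return [q[3],q[0],q[1],q[2]]
def w(b): return b2w(B,b)
def inb(P):
    d=np.asarray(P)[:2]-B[:2]; return np.array([d@bx[:2],d@by[:2],P[2]])
E
python3 - <<'E'
from h import *; from workcell import *
np.set_printoptions(precision=2,suppress=True)
for t in(.35,.25):
  for b in([-215,-4,90],[-215,-4,24],[-175,-4,24],[-80,0,30],[0,0,40],[75,0,38],[75,0,120]):
    print(t,b,inverse_kinematics(w(b),tilt(t)))
E
```

```text
0.35 [-215, -4, 90] [ 0.46  0.7   0.32  1.77 -0.64  0.97  0.89]
0.35 [-215, -4, 24] [ 0.55  0.77  0.17  1.81 -0.62  0.82  0.9 ]
0.35 [-175, -4, 24] [ 0.5   0.76  0.14  1.85 -0.63  0.77  0.85]
0.35 [-80, 0, 30] [ 0.36  0.71  0.11  1.94 -0.69  0.68  0.77]
0.35 [0, 0, 40] [ 0.22  0.68  0.11  1.97 -0.75  0.64  0.68]
0.35 [75, 0, 38] [ 0.1   0.68  0.09  1.98 -0.79  0.59  0.58]
0.35 [75, 0, 120] [-0.02  0.57  0.26  1.92 -0.73  0.78  0.49]
0.25 [-215, -4, 90] [ 0.38  0.67  0.35  1.8  -0.59  0.89  0.82]
0.25 [-215, -4, 24] [ 0.46  0.75  0.22  1.84 -0.58  0.74  0.83]
0.25 [-175, -4, 24] [ 0.41  0.73  0.2   1.88 -0.6   0.71  0.79]
0.25 [-80, 0, 30] [ 0.25  0.7   0.19  1.95 -0.65  0.64  0.68]
0.25 [0, 0, 40] [ 0.11  0.67  0.19  1.97 -0.68  0.61  0.57]
0.25 [75, 0, 38] [-0.02  0.68  0.18  1.97 -0.7   0.58  0.45]
0.25 [75, 0, 120] [-0.12  0.57  0.33  1.91 -0.63  0.77  0.37]
```

```bash
python3 - <<'E'
from h import *; from workcell import *
np.set_printoptions(precision=2,suppress=True)
grasp()
reach(w([-215,-4,120]),tilt(.35))
line_to(w([-215,-4,24]),vel=120)
o=get_obs();print(o["t"],inb(o["ee_pos"]),o["opening"])
F=[]
for k in range(6): hold(.05);F.append(get_obs()["contact_force"])
F=np.array(F);print("base",F.mean(0)@bx,F.mean(0),(F@bx).std())
np.save("f0.npy",F.mean(0))
h=line_to(w([-160,-4,24]),vel=30,threshold=1.5)
o=get_obs();print(h,o["t"],inb(o["ee_pos"]),(o["contact_force"]-F.mean(0))@bx)
cv2.imwrite("pics/w2.png",cv2.resize(camera("wrist")[:,:,::-1],(640,480)))
cv2.imwrite("pics/t2.png",cv2.resize(camera("top")[100:240,75:315,::-1],(792,462)))
E
```

```text
5.7583 [-215.23   -4.38   24.56] -0.29564561624687835
base 0.18250547011674367 [-0.06  0.21  0.31] 0.5746579893683473
True 7.4667 [-167.36   -3.94   23.72] 0.16052396704859498
```

View pics/w2.png

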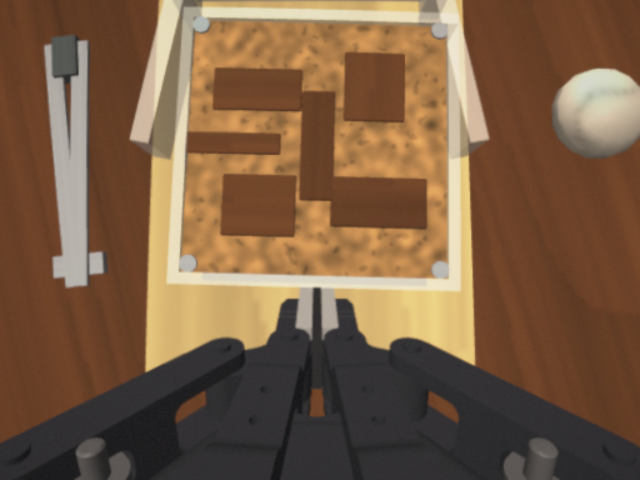

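View pics/t2.png

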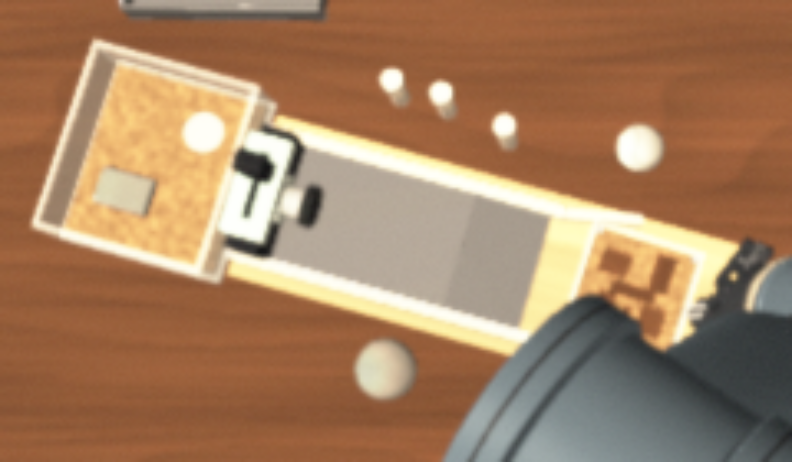

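```bash
python3 - <<'E'
from h import *; from workcell import *
np.set_printoptions(precision=2,suppress=True)
f0=np.load("f0.npy")
for b,v in(([-140,-4,24],40),([-110,-3,24],60),([-80,-2,24],60)):
    h=line_to(w(b),vel=v,threshold=14)
    o=get_obs();f=o["contact_force"]-f0;print(h,o["t"],inb(o["ee_pos"]),f@bx,f@by,f[2])
    if h: break
cv2.imwrite("pics/w3.png",cv2.resize(camera("wrist")[:,:,::-1],(640,480)))
E
```

```text
False 8.4083 [-139.73   -4.05   24.12] 0.16009439123841765 -0.3445761487538434 0.3970001164827596
False 9.0583 [-109.22   -2.83   24.03] -0.6293200906731632 -0.5184291477048983 0.6106427949036981
False 9.7083 [-79.32  -1.89  24.06] -0.24691553019684964 0.42401571069589206 0.08323152780526422
```

View pics/w3.png

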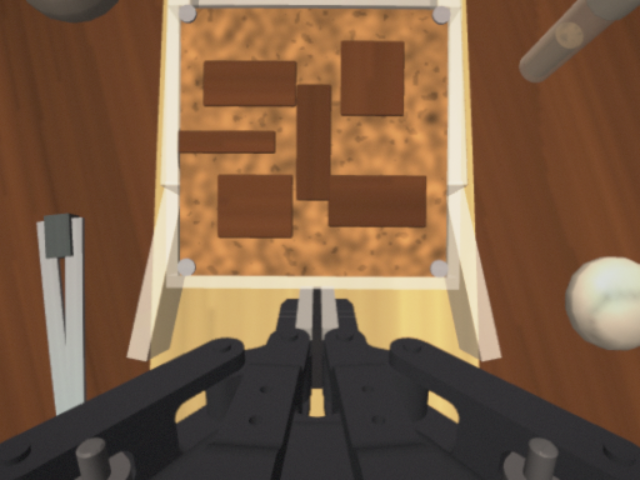

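```bash
python3 - <<'E'
from h import *; from workcell import *
np.set_printoptions(precision=2,suppress=True)
f0=np.load("f0.npy")
for b,v in(([-50,-1,26],60),([-28,-.5,29],60),([-8,0,35],50),([2,0,39],40)):
    h=line_to(w(b),vel=v,threshold=18)
    o=get_obs();f=o["contact_force"]-f0;print(h,o["t"],inb(o["ee_pos"]),f@bx,f@by,f[2])
    if h: break
cv2.imwrite("pics/w4.png",cv2.resize(camera("wrist")[:,:,::-1],(640,480)))
cv2.imwrite("pics/s4.png",cv2.resize(camera("scene")[120:280,190:410,::-1],None,fx=3.5,fy=3.5))
E
```

```text
False 10.4083 [-49.45  -0.95  26.14] -0.9592404662023739 -0.10068301951552559 -0.04100197915284287
False 10.925 [-27.19  -0.38  29.14] 0.7469810814456411 -0.22308263407118456 0.04831137068895136
False 11.4917 [-6.98  0.27 35.13] -0.047269873323108294 0.6268726314187227 0.11880210620056147
False 11.9083 [ 2.59  0.09 39.1 ] -0.3418879859736393 -0.2852563122988211 -0.769163873644274
```

View pics/w4.png

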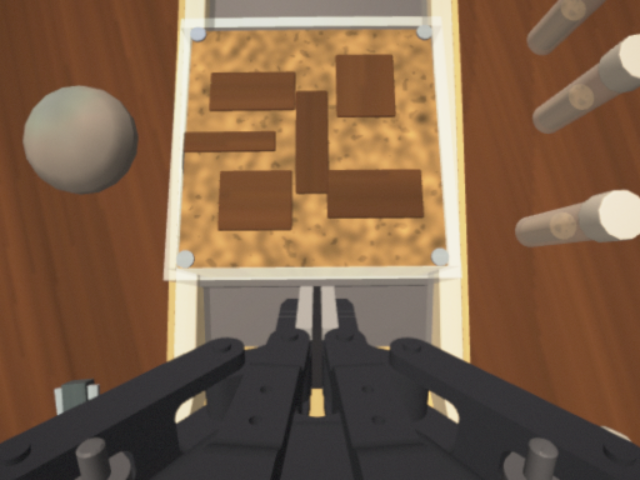

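View pics/s4.png

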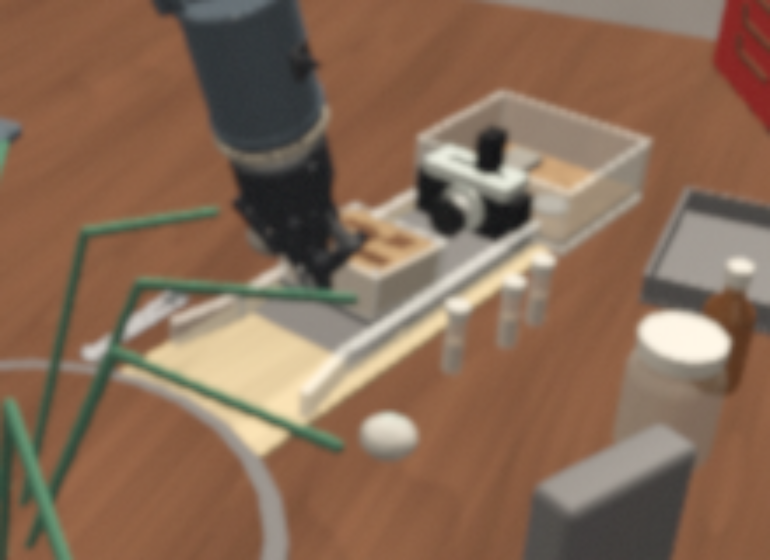

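```bash
python3 - <<'E'
from h import *; from workcell import *
np.set_printoptions(precision=2,suppress=True)
f0=np.load("f0.npy")
for b,v in(([40,0,38],50),([62,0,34],20)):
    h=line_to(w(b),vel=v,threshold=12)
    o=get_obs();f=o["contact_force"]-f0;print(h,o["t"],inb(o["ee_pos"]),f@bx,f@by,f[2])
    if h: break
i=camera_info("wrist");np.save("w5.npy",i,allow_pickle=True)
a=camera("wrist");cv2.imwrite("pics/w5.png",cv2.resize(a[:,:,::-1],(640,480)))
cv2.imwrite("pics/s5.png",cv2.resize(camera("scene")[120:280,190:410,::-1],None,fx=3.5,fy=3.5))
E
```

```text
False 12.9167 [40.08 -0.03 38.12] 1.089558260137077 0.4038290174456184 0.12463777752499205
False 14.1833 [62.07  0.03 33.99] -3.668468228809583 0.974344496819033 1.8046138957058053
```

View pics/w5.png

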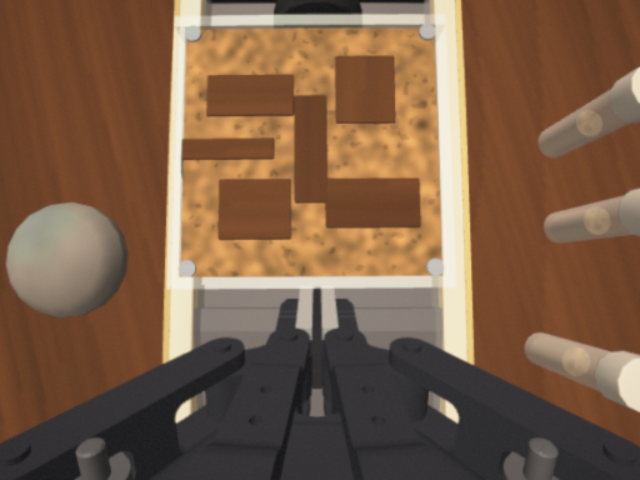

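View pics/s5.png

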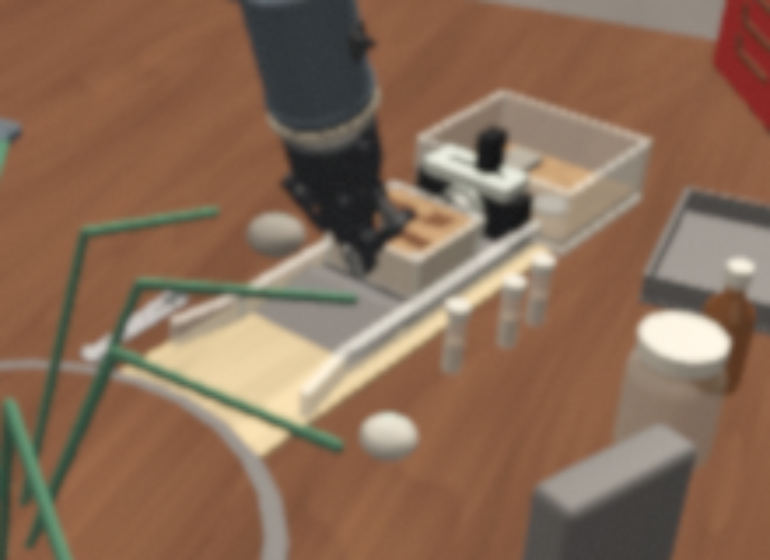

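```bash
python3 - <<'E'
from h import *; from workcell import *
np.set_printoptions(precision=2,suppress=True)
f0=np.load("f0.npy")
def F(n=5):
    a=[]
    for k in range(n): hold(.02); a.append((get_obs()["contact_force"]-f0))
    a=np.array(a); return a.mean(0)
print(F()@bx)
x=62.
prev=0
for k in range(14):
    x+=1
    h=line_to(w([x,0,34]),vel=10,threshold=8)
    f=F();o=get_obs();print(h,round(o["t"],2),inb(o["ee_pos"]),"fx",round(f@bx,2),"fy",round(f@by,2),"fz",round(f[2],2))
    if -f@bx>7.5 or h: break
E
```

```text
-2.4261462539396064
False 14.7 [62.99 -0.03 34.  ] fx -3.18 fy -0.57 fz 1.18
False 15.03 [64.09 -0.   34.  ] fx -2.78 fy -0.26 fz 1.86
False 15.37 [65.11  0.02 34.01] fx -2.98 fy -0.23 fz 1.92
False 15.7 [66.13  0.04 34.  ] fx -3.3 fy -0.46 fz 1.44
False 16.03 [67.07 -0.   34.01] fx -2.91 fy -0.56 fz 1.5
False 16.37 [68.12  0.02 34.  ] fx -2.87 fy -0.7 fz 1.25
False 16.7 [69.08  0.05 33.96] fx -2.87 fy -0.21 fz 2.0
False 17.03 [70.07  0.01 33.99] fx -3.46 fy -0.09 fz 1.73
False 17.37 [70.72 -0.03 33.99] fx -4.84 fy -0.5 fz 1.99
False 17.7 [71.34 -0.07 33.97] fx -6.45 fy 0.15 fz 3.1
False 18.03 [71.79 -0.16 33.96] fx -8.03 fy 0.68 fz 3.45
```

```bash
python3 - <<'E'
from h import *; from workcell import *
np.set_printoptions(precision=2,suppress=True)
f0=np.load("f0.npy")
def F(n=6):
    a=[]
    for k in range(n): hold(.02); a.append((get_obs()["contact_force"]-f0))
    return np.array(a).mean(0)
x=73.
for k in range(8):
    x+=.8
    h=line_to(w([x,0,34]),vel=8,threshold=5)
    f=F();o=get_obs();print(h,round(o["t"],2),inb(o["ee_pos"]),"fx",round(f@bx,2),"fy",round(f@by,2),"fz",round(f[2],2))
    if -f@bx>12.3 or h: break
hold(.6);f=F();print(f@bx,f[2],inb(get_obs()["ee_pos"]))
cv2.imwrite("pics/w6.png",cv2.resize(camera("wrist")[:,:,::-1],(640,480)))
cv2.imwrite("pics/s6.png",cv2.resize(camera("scene")[120:280,190:410,::-1],None,fx=3.5,fy=3.5))
E
```

```text
False 18.38 [72.09 -0.25 33.96] fx -9.54 fy 1.26 fz 4.87
False 18.73 [72.47 -0.31 33.94] fx -10.78 fy 0.8 fz 5.53
False 19.08 [72.84 -0.36 33.95] fx -12.3 fy 1.39 fz 5.79
-12.279861320100542 6.418664685197856 [72.82 -0.37 33.94]
```

View pics/w6.png

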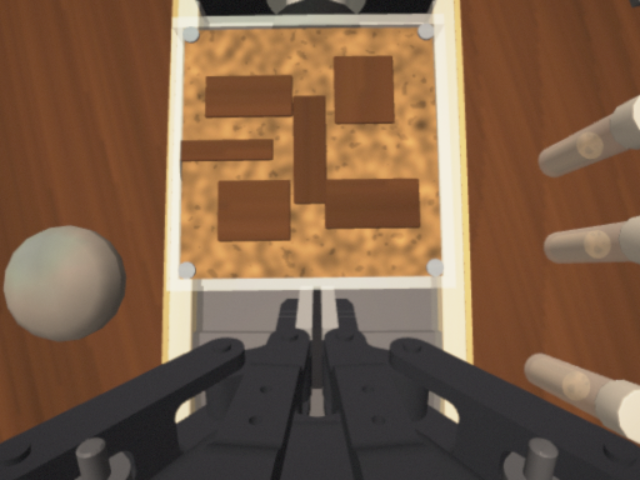

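View pics/s6.png

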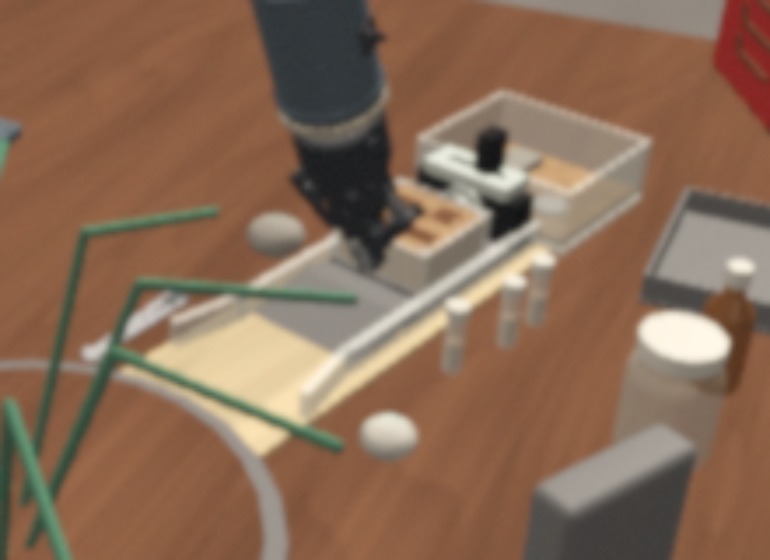

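```bash
python3 - <<'E'
from h import *; from workcell import *
np.set_printoptions(precision=2,suppress=True)
f0=np.load("f0.npy")
def F(n=6):
    a=[]
    for k in range(n): hold(.02); a.append((get_obs()["contact_force"]-f0))
    return np.array(a).mean(0)
line_to(w([76.4,0,34]),vel=8,threshold=5)
f=F();print(f@bx,f[2],inb(get_obs()["ee_pos"]));hold(.6)
line_to(w([66,0,34]),vel=15)
line_to(w([40,0,40]),vel=60)
f=F();print("free",f@bx,f[2],get_obs()["t"])
line_to(w([20,0,180]),vel=150)
reach(w([130,-20,280]),tilt(0))
o=get_obs();print(o["t"])
i=camera_info("wrist");np.save("w7.npy",i,allow_pickle=True)
a=camera("wrist")[:,:,::-1];cv2.imwrite("pics/w7.png",a);cv2.imwrite("pics/w7b.png",cv2.resize(a,(800,600),interpolation=cv2.INTER_CUBIC))
E
```

```text
-14.185323254235294 6.773632652267952 [73.29 -0.48 33.95]
free -0.8029957723526092 -0.10172517426416645 22.3917
24.1917
```

View pics/w7b.png

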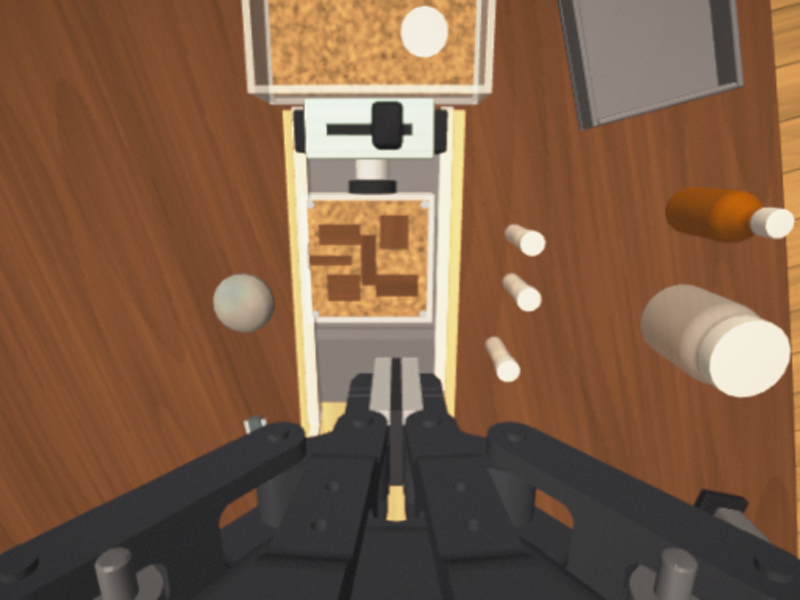

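```bash
python3 - <<'E'
from h import *; from workcell import *
np.set_printoptions(precision=2,suppress=True)
reach(w([224,-65,150]),tilt(0))
line_to(w([224,-65,95]),vel=100)
def F(n=6):
    a=[]
    for k in range(n): hold(.02); a.append(get_obs()["contact_force"])
    return np.array(a).mean(0)
f0=F()
for y in(-45,-35,-25,-15,-8,0,8,14):
    h=line_to(w([224,y,95]),vel=30,threshold=6)
    f=F(3)-f0;o=get_obs();print(h,round(o["t"],2),inb(o["ee_pos"]),"fx",round(f@bx,2),"fy",round(f@by,2),"fz",round(f[2],2))
    if h: break
E
```

```text
False 26.62 [223.99 -45.18  95.  ] fx 0.18 fy -0.14 fz 0.0
False 27.15 [224.17 -34.85  95.05] fx 0.48 fy -0.36 fz 0.19
False 27.68 [224.09 -24.7   94.99] fx 0.07 fy -0.32 fz 0.28
False 28.22 [224.06 -14.75  94.99] fx 0.32 fy -0.39 fz 0.34
False 28.65 [224.02  -7.71  94.97] fx 0.47 fy -0.65 fz 0.18
True 28.97 [223.99  -3.98  95.14] fx 1.11 fy -3.46 fz 1.91
```

```bash
python3 - <<'E'
from h import *; from workcell import *
np.set_printoptions(precision=2,suppress=True)
for k in range(2):
    h=line_to(w([224,1,95]),vel=15,threshold=6); o=get_obs();print(h,inb(o["ee_pos"]),o["contact_force"]@by)
line_to(w([224,-30,95]),vel=80)
line_to(w([224,-40,170]),vel=120)
reach(w([130,-20,280]),tilt(0))
o=get_obs();print(o["t"])
i=camera_info("wrist");np.save("w8.npy",i,allow_pickle=True)
a=camera("wrist")[:,:,::-1];cv2.imwrite("pics/w8.png",a);cv2.imwrite("pics/w8b.png",cv2.resize(a[20:250,130:400],None,fx=2.9,fy=2.5,interpolation=cv2.INTER_CUBIC))
E
```

```text
True [223.93  -4.07  95.25] -2.331904520795541
True [223.94  -4.13  95.32] -3.0857854507516684
31.325
```

View pics/w8b.png

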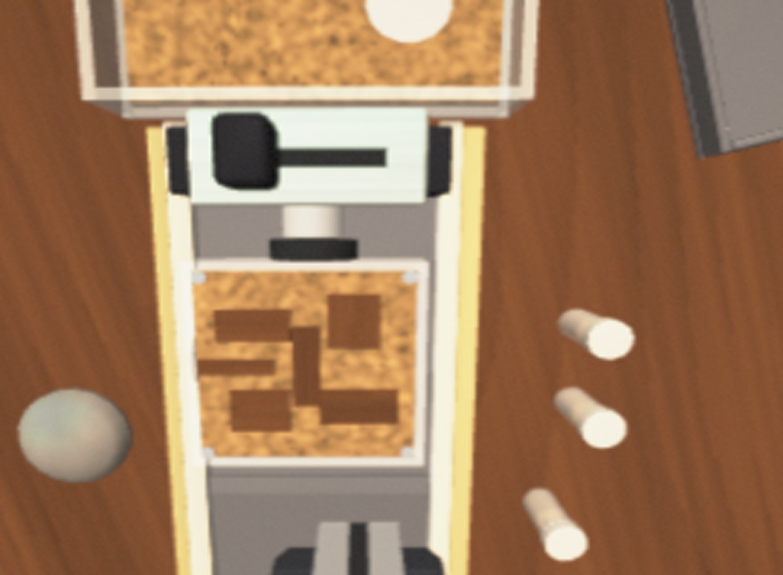

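```bash
python3 - <<'E'
from h import *
np.set_printoptions(precision=1,suppress=True)
i=np.load("w8.npy",allow_pickle=True).item()
def bp(u,v,z):
    q=np.array([u/2.9+130-.33,v/2.5+20-.3])
    return least_squares(lambda b:proj(i,[w([b[0],b[1],z])])[0]-q,[200,0]).x
print("knob",bp(212,150,115),bp(266,150,115),"slotR",bp(386,158,74),"plate",bp(188,150,74),bp(426,150,74))
print("nest front",bp(195,262,60),bp(427,262,60),"rear",bp(205,465,60),bp(425,463,60),"seal front",bp(313,260,56))
E
```

```text
knob [224.4  29.3] [224.3  11.4] slotR [224.4 -29.3] plate [227.9  44.7] [227.7 -44.2]
nest front [179.5  46.9] [179.4 -46.6] rear [79.6 47.5] [ 80.7 -47.7] seal front [180.1  -0.5]
```

```bash
python3 - <<'E'
from workcell import *
job_done(); print(get_obs()["t"])
E
```

```text
the job is handed in; nothing more can be done
the job is handed in; nothing more can be done
```

I slid the nest up the ramp, over the lip and into the cradle, pressed it on the seal, slid the gate open, and handed the job in. The last time I read before handing in was about 31 s, against the 67 s limit. No verdict came back.

- **Press:** Peak push was about 14.2 N at the wrist. Sliding friction was about 3 N just before contact, and somewhat more while pressing. From the push force and the seal's travel I estimate 8 to 11 N on the seal, held for over 0.6 s. I could not measure the seal force directly.
- **Nest position:** The last wrist picture puts the nest's middle at about x 130 mm on the board, with its front level with the seal face at about x 180 mm. It looks flat. I could not measure the force still on the seal after letting go; I only saw the nest against it.
- **Gate:** I pushed the knob until it met its end stop. The picture shows it at about y +20 mm, at the end of its slot, so about 40 mm open. At the start it was seen at y -13 mm rather than about -20, so it may have begun some 7 mm open.
- **Bystanders:** I saw no vial, stone or tweezers moved, but I did not measure each one afterwards. The tweezers and the smaller pebble were out of view in the last picture I looked at. The arm was clear of everything at hand-in.
- **Disagreement between cameras:** My first fit of the board from the top camera was about 4.5 mm off the wrist-camera fit. I used the wrist fit, and the points where I felt contact agreed with it.

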